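Brush out the creamer

ROBOT

A 6-joint arm with a two-finger parallel gripper is mounted at the origin on the work surface. World frame = base frame: x ahead of the robot, y to its left, z up, the work surface at z = 0. Lengths are in m, angles in degrees, forces in N, time in s.
With the tool pointing down it reaches from about 0.3 to 0.85 m from the base axis. Payload 5.4 kg.
Tool frame: the origin (TCP) lies between the finger pads; the fingertips stand 14 mm ahead of it and the grasp point (between the pads) lies 5 mm behind it; z points along the fingers, y is the line along which they close (so a half turn about z gives the same grasp; the last joint's range is limited). The gripper opens to 85 mm and grips with 20 to 120 N. Pads are 22 mm wide; open, the fingers measure 114 mm over their backs; the gripper's body (76 mm by 85 mm) begins 54 mm behind the grasp point. The pads swing forward as they close: fully open they stand 13 mm farther back than shut.
Start: joints at [-80.048, 9.076, 91.501, -0, 79.423, -12.038], TCP at [0.215, -0.533, 0.245] pointing down, gripper open.
Joint ranges: [-166.64, 166.64], [-54.1, 131.32], [10.49, 154.53], [-73.88, 253.88], [9.74, 151.15], [-171.62, 171.62]. Speed limits (degrees/s): [147.25, 147.25, 180, 180, 180, 180].

INTERFACE

Orientations are given as [roll, pitch, yaw] about the fixed x, y, z axes, in that order (R = Rz(yaw) Ry(pitch) Rx(roll)).
In Python, from plant import manip gives the robot as it stands.
- The arm moves only by the tool carry_out, never from a script. Its argument "motion" is a list of rows, each an object with "linear": the shift along the tool's x, y, z in units of 20 mm (1.0 is 20 mm), a list of three; "rotation": the turn, a rotation vector about the tool's x, y, z in units of 8 degrees (1.0 is 8 degrees), a list of three; "fingers": the closure, from 0 (fully open) to 1 (shut). In form: [{"linear": [dx, dy, dz], "rotation": [rx, ry, rz], "fingers": fingers}, ...]. A call has 1 to 12 rows; each row shifts and turns the commanded pose from where the row before left it, along the tool's axes as they then stand; what a row does not reach is not made up. A row lasts 1/8 s, in which the tool goes at most 62.5 mm and 10.7 degrees, less where a joint would pass 70% of its speed; a pose out of reach is approached as far as the arm can. A call with a number of a shift or a turn outside -1 to 1 is refused whole. A call with a gripper value outside its range is refused whole. The fingers move at their own pace and stop on an object; the grip force is fixed at half the most. Time passes only in rows, so rows that do not move let the fingers close. It gives the time, the measured TCP pose, the force and the opening at its end, in the units of the state.
- manip.state(): the state, without advancing time (a new reading comes with each control period).
- manip.read_camera(name): name is "scene" or "side" or "wrist"; returns a dict with "image" (384x512x3 uint8, red, green, blue), "fov_y" (degrees; the focal length in pixels is half the picture's height over the tangent of half this angle, whatever the lens; pixels are square), "cx", "cy" (the principal point, pixels), "R" (3x3) and "t" (3): a world point X has camera coordinates R X + t; the wrist camera has in their place "T_tool_cam" (4x4, takes a point from camera to tool coordinates, whose origin is the TCP and whose axes are the flange's). Camera axes: x right, y down, z forward; pixel columns grow to the right and rows downward; lengths in m; the calibration is good to about 2 mm. A picture is of the moment at which its call begins: read the wrist's pose just before it. There is no depth.
- manip.job_done(): hands the job in, once; it reports no verdict.
The state is a dict: "time_s": time; "joints": joint angles; "joint_vel": joint speeds; "joint_torque": joint torques, N m; "tcp_pos": TCP position; "tool_rot": TCP orientation; "contact_force": force on the tool from outside, world axes, zero at the start; "torque": the same for the moment, N m; "opening": finger opening in m.
Only numpy, scipy, OpenCV 4.12 (cv2) and the standard library are available. Lean on these libraries where they do the work, as an engineer would, in place of code of your own. Each camera call takes 0.05 s, during which the arm holds its last target. There are 200 camera calls.

TASK

Take the bottle brush standing on the wooden spoon rest and brush out the creamer, the blue pot with the pouring lip and the loop handle: push the bristles down to its bottom, draw them up about half-way or a little more while still inside, and push them down to the bottom once more. Then stand the brush upright on the spoon rest again and let go. Leave the creamer and the plain sugar pot standing where they are.

Things in the scene. Friction and masses are not known exactly. Their poses are not given: they have to be found in the camera images.
- brush_mid (a point): Bottle brush, loose, standing upright on its flat-ended bristle head, 200 mm tall, 100 g, round about its axis. The point is on its axis, half-way up (100 mm above the foot); z runs up the handle. From the foot: white bristle head 36 mm in diameter up to 80 mm, steel wire 8 mm in diameter up to 108 mm, dark wooden handle 18 mm in diameter from 108 to 200 mm, the place to grip it. All of it is rigid.
- brush_tip (a point): The centre of the flat foot of the same brush's bristle head (its lower end); z runs up the handle.
- creamer: The creamer to be brushed, loose, blue ceramic, 320 g, 100 mm tall, round, 84 mm across, with an open mouth 76 mm across; inside it narrows to no less than 68 mm, and its inner floor lies 6 mm above its underside. A loop handle stands out 72 mm from the axis on the +y side, a pouring lip 65 mm on the -y side. Origin: centre of its underside; z up.
- sugar_pot: Sugar pot of the same blue ceramic, loose, 270 g, round, 82 mm across and 80 mm tall, open, with neither lip nor handle: not to be brushed. Origin: centre of its underside; z up.
- rest_floor (a point): Wooden spoon rest, fixed to the shelf: a round shallow dish 92 mm across with a short tongue on its +y side, rim 18 mm above the shelf, and a flat well about 78 mm across whose floor is 8 mm above the shelf. The point is the centre of the well's floor; z up. The brush stands here.
Mind the look-alikes: they are no part of the job. Of the things that look like the part that bears rest_floor, the middle-sized one is meant.

How it is judged:
By the outcome, as a careful person would: the job done as asked, in the order asked, and still so for the second after the job is handed in, with the robot touching nothing.
It also fails if it takes over 64 s, if anything falls off the work surface, if the arm or the gripper's body presses on something with over 40 N, if the wrist force passes 120 N, or if a joint passes its speed limit or range.

## Working session

There is one attempt and no reset: what is moved stays moved. The work goes in short steps, Python scripts to look and compute and a tool call to move; the robot and the scene stay as the last step left them, time stands still between calls to the robot, and variables do not carry over. Pictures are saved under pics/ and viewed, on a budget of 10 in all, crops included, one or two more only if the job needs it, and the job is handed in when it is done.

Besides the shell and the picture viewer there is one more tool, called after "Request:" by a JSON object that holds its "name" and its "arguments". carry_out: Moves the arm, as the interface text tells. Shifts and turns lie within -1 to 1; 1 stands for 20 mm of shift or 8 degrees of turn. Its arguments: {"type":"object","properties":{"motion":{"type":"array","items":{"type":"object","properties":{"linear":{"type":"array","items":{"type":"number"}},"rotation":{"type":"array","items":{"type":"number"}},"fingers":{"type":"number"}}}}},"required":["motion"]}

```bash
mkdir -p pics; python3 - <<'E'
from plant import manip
import cv2
s=manip.state(); print(s)
for n in("scene","side"):
    c=manip.read_camera(n); cv2.imwrite(f"pics/{n}1.png",c["image"][:,:,::-1]); print(n,{k:v for k,v in c.items() if k!="image"})
E
```

```text
{'time_s': 0.0, 'joints': array([-8.00466482e+01,  9.11361091e+00,  9.15720585e+01, -3.93401700e-05,
        7.94222787e+01, -1.20367932e+01]), 'joint_vel': array([-0.02821562, -0.09073022,  0.08760162, -0.02682719,  0.02900009,
        0.03886688]), 'joint_torque': array([ 6.06530120e-04, -3.96007812e+01, -3.31423295e+01, -1.28639485e-04,
        8.69929441e-03,  5.47435974e-06]), 'tcp_pos': array([ 0.21519648, -0.53259863,  0.24430845]), 'tool_rot': array([-1.79894417e+02, -2.24736636e-02,  2.19901316e+01]), 'contact_force': array([ 0.22747465, -0.91997247, -0.17006545]), 'torque': array([-0.02067291,  0.0327982 , -0.04829138]), 'opening': 0.08547655796853383}
scene {'fov_y': 43.37645659595333, 'cx': 252.67211491134026, 'cy': 192.82001002492999, 'R': array([[-0.2998472 ,  0.95395714, -0.00757808],
       [ 0.58423297,  0.17734443, -0.79197272],
       [-0.7541641 , -0.24189817, -0.61050945]]), 't': array([ 0.0910771 , -0.20998286,  1.53338649])}
side {'fov_y': 50.227253816515265, 'cx': 259.6200115922367, 'cy': 193.1407808882496, 'R': array([[-0.98347335, -0.18038915, -0.01548972],
       [-0.13127898,  0.7694054 , -0.62512491],
       [ 0.12468363, -0.61276021, -0.78037101]]), 't': array([0.4989557 , 0.06631072, 1.08719006])}
```

View pics/scene1.png

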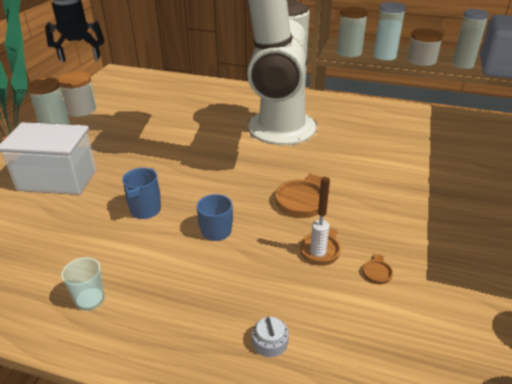

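View pics/side1.png

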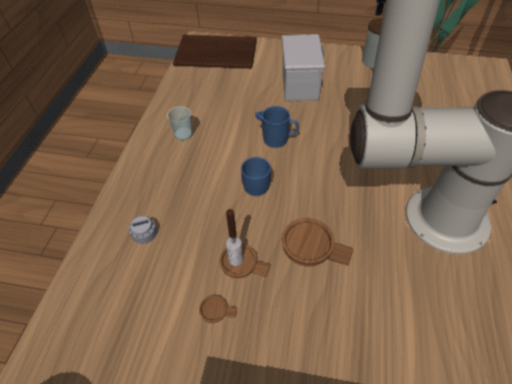

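The scene view shows the creamer rim at (141,176), the sugar pot at (215,205), the brush from foot (319,254) to top (324,180), and the middle rest at (320,249). In the side view the creamer rim is at (276,114), with its handle at (294,128) and lip at (260,116). The brush runs from top (231,211) to foot (236,264), and the rest is at (239,262).

```bash
cat > h.py <<'E'
import numpy as np,cv2
from plant import manip
def K(c):
    f=c["image"].shape[0]/2/np.tan(np.radians(c["fov_y"]/2)); return np.array([[f,0,c["cx"]],[0,f,c["cy"]],[0,0,1]])
def P(c): return K(c)@np.c_[c["R"],c["t"]]
def tri(c1,p1,c2,p2):
    X=cv2.triangulatePoints(P(c1),P(c2),np.float64(p1),np.float64(p2))[:,0]; return X[:3]/X[3]
def plane(c,p,z):
    d=c["R"].T@np.linalg.inv(K(c))@[*p,1]; o=-c["R"].T@c["t"]; return o+d*(z-o[2])/d[2]
def proj(c,X): q=P(c)@[*X,1]; return q[:2]/q[2]
E
python3 - <<'E'
from h import *
np.set_printoptions(precision=4,suppress=True)
a=manip.read_camera("scene");b=manip.read_camera("side")
for n,p,q,z in[("top",(324.5,180),(231,211),.208),("rest",(320.5,249),(239,261.5),.013),("creamer",(141,176),(276.5,114),.1),("sugar",(215,205),(256,166),.08)]:
    print(n,tri(a,p,b,q),plane(a,p,z)[:2],plane(b,q,z)[:2])
print("lip",plane(a,(129,190),.095),plane(b,(259,116),.095),"hand",plane(b,(295,128),.05))
# blue masks bounding components
for n,c in(("scene",a),("side",b)):
    h=cv2.cvtColor(c["image"],cv2.COLOR_RGB2HSV); m=cv2.inRange(h,(100,110,30),(125,255,255))
    s=cv2.connectedComponentsWithStats(m)[2]; print(n,[r.tolist() for r in s[1:] if r[4]>150])
print(manip.read_camera("wrist")["T_tool_cam"],manip.read_camera("wrist")["fov_y"])
E
```

```text
top [0.5253 0.2201 0.2047] [0.5308 0.2216] [0.5243 0.2207]
rest [0.5171 0.2268 0.0079] [0.5224 0.2274] [0.5163 0.2295]
creamer [ 0.4957 -0.2181  0.1032] [ 0.4928 -0.2196] [ 0.4962 -0.2236]
sugar [ 0.5211 -0.0222  0.0815] [ 0.5215 -0.0206] [ 0.5211 -0.0276]
lip [ 0.5449 -0.2238  0.095 ] [ 0.5466 -0.2122  0.095 ] hand [ 0.4392 -0.2274  0.05  ]
scene [[124, 170, 32, 29, 409], [199, 198, 32, 18, 187]]
side [[257, 108, 32, 38, 856], [243, 159, 27, 35, 786]]
[[-0.001  -0.9623 -0.2719  0.0693]
 [ 1.     -0.0012  0.0003  0.0001]
 [-0.0006 -0.2719  0.9623 -0.1288]
 [ 0.      0.      0.      1.    ]] 61.25873463011588
```

Request:
{"name": "carry_out", "arguments": {"motion": [{"linear": [0.95, -0.97, -0.4], "rotation": [0, 0, 0], "fingers": 0}, {"linear": [0.95, -0.97, -0.4], "rotation": [0, 0, 0], "fingers": 0}, {"linear": [0.95, -0.97, -0.4], "rotation": [0, 0, 0], "fingers": 0}, {"linear": [0.95, -0.97, -0.4], "rotation": [0, 0, 0], "fingers": 0}, {"linear": [0.95, -0.97, -0.4], "rotation": [0, 0, 0], "fingers": 0}, {"linear": [0.95, -0.97, -0.4], "rotation": [0, 0, 0], "fingers": 0}, {"linear": [0.95, -0.97, -0.4], "rotation": [0, 0, 0], "fingers": 0}, {"linear": [0.95, -0.97, -0.4], "rotation": [0, 0, 0], "fingers": 0}, {"linear": [0.95, -0.97, -0.4], "rotation": [0, 0, 0], "fingers": 0}, {"linear": [0.95, -0.97, -0.4], "rotation": [0, 0, 0], "fingers": 0}, {"linear": [0.95, -0.97, -0.4], "rotation": [0, 0, 0], "fingers": 0}, {"linear": [0.95, -0.97, -0.4], "rotation": [0, 0, 0], "fingers": 0}]}}

```text
time_s: 1.8
tcp_pos: [0.3397, -0.231, 0.3416]
tool_rot: [180.0, -0.0, 22.0]
contact_force: [0.1, 0.8, -0.4]
opening: 0.0852
```

Request:
{"name": "carry_out", "arguments": {"motion": [{"linear": [0.95, -0.97, 0], "rotation": [0, 0, 0], "fingers": 0}, {"linear": [0.95, -0.97, 0], "rotation": [0, 0, 0], "fingers": 0}, {"linear": [0.95, -0.97, 0], "rotation": [0, 0, 0], "fingers": 0}, {"linear": [0.95, -0.97, 0], "rotation": [0, 0, 0], "fingers": 0}, {"linear": [0.95, -0.97, 0], "rotation": [0, 0, 0], "fingers": 0}, {"linear": [0.95, -0.97, 0], "rotation": [0, 0, 0], "fingers": 0}, {"linear": [0.95, -0.97, 0], "rotation": [0, 0, 0], "fingers": 0}, {"linear": [0.95, -0.97, 0], "rotation": [0, 0, 0], "fingers": 0}, {"linear": [0.95, -0.97, 0], "rotation": [0, 0, 0], "fingers": 0}, {"linear": [0.95, -0.97, 0], "rotation": [0, 0, 0], "fingers": 0}, {"linear": [0.95, -0.97, 0], "rotation": [0, 0, 0], "fingers": 0}, {"linear": [0.95, -0.97, 0], "rotation": [0, 0, 0], "fingers": 0}]}}

```text
time_s: 3.3
tcp_pos: [0.464, 0.0702, 0.3413]
tool_rot: [180.0, -0.0, 22.0]
contact_force: [0.0, -0.3, 0.2]
opening: 0.0854
```

Request:
{"name": "carry_out", "arguments": {"motion": [{"linear": [0.95, -0.97, 0], "rotation": [0, 0, 0], "fingers": 0}, {"linear": [0.95, -0.97, 0], "rotation": [0, 0, 0], "fingers": 0}, {"linear": [0.95, -0.97, 0], "rotation": [0, 0, 0], "fingers": 0}, {"linear": [0.95, -0.97, 0], "rotation": [0, 0, 0], "fingers": 0}, {"linear": [0.5, -0.5, 0], "rotation": [0, 0, 0], "fingers": 0}, {"linear": [0, 0, 0], "rotation": [0, 0, 0], "fingers": 0}, {"linear": [0, 0, 0], "rotation": [0, 0, 0], "fingers": 0}]}}

```text
time_s: 4.18
tcp_pos: [0.5106, 0.1821, 0.3413]
tool_rot: [180.0, 0.0, 22.0]
contact_force: [1.6, -0.4, -0.4]
opening: 0.0854
```

```bash
python3 - <<'E'
from h import *
s=manip.state(); c=manip.read_camera("wrist"); cv2.imwrite("pics/w1.png",c["image"][:,:,::-1]); print(s["tcp_pos"],s["tool_rot"],s["time_s"])
E
```

```text
[0.51058114 0.1820892  0.34133906] [1.79980220e+02 1.42969982e-02 2.19597009e+01] 4.175
```

View pics/w1.png

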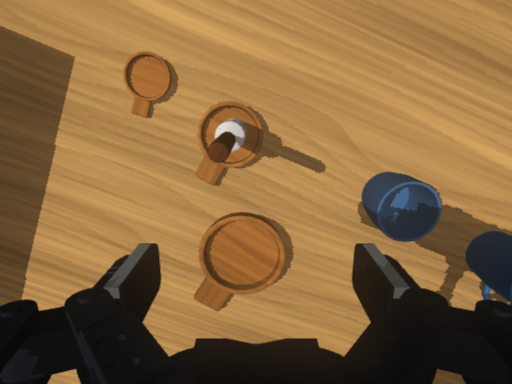

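The wrist view shows the brush top at about (221,147), the middle rest's rim centre at (230,135), and the sugar pot rim at (409,211). Only the near part of the creamer is visible, at the right edge.

```bash
cat >> h.py <<'E'
from scipy.spatial.transform import Rotation as Ro
def wrist(s,c):
    T=np.eye(4);T[:3,:3]=Ro.from_euler("xyz",s["tool_rot"],degrees=True).as_matrix();T[:3,3]=s["tcp_pos"]
    M=np.linalg.inv(T@c["T_tool_cam"]); return {**c,"R":M[:3,:3],"t":M[:3,3]}
E
python3 - <<'E'
from h import *
np.set_printoptions(precision=4,suppress=True)
s=manip.state(); w=wrist(s,manip.read_camera("wrist"));a=manip.read_camera("scene");b=manip.read_camera("side")
for n,p,z in[("top",(221,148),.208),("rest",(230.5,135),.016),("bristle head top c",(230,134),.088),("sugar",(409,211),.08)]:print(n,plane(w,p,z))
R=Ro.from_euler("xyz",s["tool_rot"],degrees=True).as_matrix()
t=plane(w,(221,148),.208);print("to brush, units",R.T@(t-s["tcp_pos"])/.02)
for n,c,g in(("w",w,(180,90,280,190)),("scene",a,(300,170,345,270)),("side",b,(215,200,260,280))):
    x0,y0,x1,y1=g;h=cv2.cvtColor(c["image"],cv2.COLOR_RGB2HSV)[y0:y1,x0:x1]
    for nm,m in(("dark",h[...,2]<75),("white",(h[...,1]<60)&(h[...,2]>110))):
        k=cv2.connectedComponentsWithStats(m.astype(np.uint8)); i=1+np.argmax(k[2][1:,4]); print(n,nm,k[2][i]+[x0,y0,0,0,0],k[3][i]+[x0,y0])
E
```

```text
top [0.5299 0.2201 0.208 ]
rest [0.5187 0.223  0.016 ]
bristle head top c [0.5285 0.2216 0.088 ]
sugar [ 0.5217 -0.0237  0.08  ]
to brush, units [ 1.6057 -1.4072  6.6701]
w dark [215 132  20  24 214] [226.6495 140.5701]
w white [215 118  30  33 462] [231.7186 131.4221]
scene dark [319 181   7  34 134] [321.791  197.0299]
scene white [311 217  18  39 541] [319.4048 237.1386]
side dark [227 211   9  27 166] [231.0904 224.1024]
side white [226 237  16  29 372] [233.879  250.8952]
```

Request:
{"name": "carry_out", "arguments": {"motion": [{"linear": [0.8, -0.7, 0], "rotation": [0, 0, 0], "fingers": 0}, {"linear": [0.8, -0.7, 0], "rotation": [0, 0, 0], "fingers": 0}, {"linear": [0, 0, 0.9], "rotation": [0, 0, 0], "fingers": 0}, {"linear": [0, 0, 1], "rotation": [0, 0, 0], "fingers": 0}, {"linear": [0, 0, 1], "rotation": [0, 0, 0], "fingers": 0}, {"linear": [0, 0, 1], "rotation": [0, 0, 0], "fingers": 0}, {"linear": [0, 0, 1], "rotation": [0, 0, 0], "fingers": 0}, {"linear": [0, 0, 1], "rotation": [0, 0, 0], "fingers": 0}, {"linear": [0, 0, 1], "rotation": [0, 0, 0], "fingers": 0}, {"linear": [0, 0, 1], "rotation": [0, 0, 0], "fingers": 0}, {"linear": [0, 0, 1], "rotation": [0, 0, 0], "fingers": 0}, {"linear": [0, 0, 0], "rotation": [0, 0, 0], "fingers": 0}]}}

```text
time_s: 5.88
tcp_pos: [0.5277, 0.2195, 0.1605]
tool_rot: [-180.0, 0.3, 22.0]
contact_force: [0.3, 0.5, -0.2]
opening: 0.0853
```

```bash
python3 - <<'E'
from h import *
c=manip.read_camera("wrist");i=c["image"]
b=manip.read_camera("side")["image"][140:300,160:320]
cv2.imwrite("pics/w2.png",np.hstack([cv2.resize(i,(480,360)),cv2.resize(b,(320,360))])[:,:,::-1])
E
```

```text
(no output)
```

View pics/w2.png

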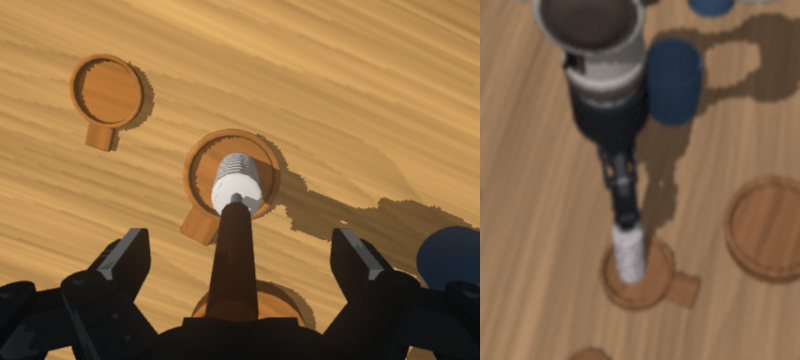

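The handle at (236,260) stands between the fingers, close to centred. Now I'll close the gripper.

Request:
{"name": "carry_out", "arguments": {"motion": [{"linear": [0, 0, 0], "rotation": [0, 0, 0], "fingers": 0.5}, {"linear": [0, 0, 0], "rotation": [0, 0, 0], "fingers": 0.6}, {"linear": [0, 0, 0], "rotation": [0, 0, 0], "fingers": 0.7}, {"linear": [0, 0, 0], "rotation": [0, 0, 0], "fingers": 0.8}, {"linear": [0, 0, 0], "rotation": [0, 0, 0], "fingers": 0.9}, {"linear": [0, 0, 0], "rotation": [0, 0, 0], "fingers": 1}, {"linear": [0, 0, 0], "rotation": [0, 0, 0], "fingers": 1}, {"linear": [0, 0, 0], "rotation": [0, 0, 0], "fingers": 1}, {"linear": [0, 0, 0], "rotation": [0, 0, 0], "fingers": 1}]}}

```text
time_s: 7.1
tcp_pos: [0.5301, 0.2208, 0.1636]
tool_rot: [180.0, -0.0, 22.0]
contact_force: [-0.6, 0.6, 2.2]
opening: 0.0166
```

Request:
{"name": "carry_out", "arguments": {"motion": [{"linear": [0, 0, -0.5], "rotation": [0, 0, 0], "fingers": 1}, {"linear": [0, 0, -1], "rotation": [0, 0, 0], "fingers": 1}, {"linear": [0, 0, -1], "rotation": [0, 0, 0], "fingers": 1}, {"linear": [0, 0, -1], "rotation": [0, 0, 0], "fingers": 1}, {"linear": [0, 0, -1], "rotation": [0, 0, 0], "fingers": 1}, {"linear": [0, 0, -1], "rotation": [0, 0, 0], "fingers": 1}, {"linear": [0, 0, -1], "rotation": [0, 0, 0], "fingers": 1}, {"linear": [0, 0, -1], "rotation": [0, 0, 0], "fingers": 1}, {"linear": [0, 0, -0.3], "rotation": [0, 0, 0], "fingers": 1}, {"linear": [0, 0, 0], "rotation": [0, 0, 0], "fingers": 1}]}}

```text
time_s: 8.35
tcp_pos: [0.5298, 0.2206, 0.3192]
tool_rot: [180.0, 0.0, 22.0]
contact_force: [0.3, 0.0, -1.0]
opening: 0.0159
```

Request:
{"name": "carry_out", "arguments": {"motion": [{"linear": [-0.41, 0.82, 0], "rotation": [0, 0, 0], "fingers": 1}, {"linear": [-0.41, 0.82, 0], "rotation": [0, 0, 0], "fingers": 1}, {"linear": [-0.41, 0.82, 0], "rotation": [0, 0, 0], "fingers": 1}, {"linear": [-0.41, 0.82, 0], "rotation": [0, 0, 0], "fingers": 1}, {"linear": [-0.41, 0.82, 0], "rotation": [0, 0, 0], "fingers": 1}, {"linear": [-0.41, 0.82, 0], "rotation": [0, 0, 0], "fingers": 1}, {"linear": [-0.41, 0.82, 0], "rotation": [0, 0, 0], "fingers": 1}, {"linear": [-0.41, 0.82, 0], "rotation": [0, 0, 0], "fingers": 1}, {"linear": [-0.41, 0.82, 0], "rotation": [0, 0, 0], "fingers": 1}, {"linear": [-0.41, 0.82, 0], "rotation": [0, 0, 0], "fingers": 1}, {"linear": [-0.41, 0.82, 0], "rotation": [0, 0, 0], "fingers": 1}, {"linear": [-0.41, 0.82, 0], "rotation": [0, 0, 0], "fingers": 1}]}}

```text
time_s: 9.85
tcp_pos: [0.5122, 0.0001, 0.3193]
tool_rot: [180.0, -0.0, 22.0]
contact_force: [0.1, 0.4, -1.6]
opening: 0.0166
```

Request:
{"name": "carry_out", "arguments": {"motion": [{"linear": [-0.41, 0.82, 0], "rotation": [0, 0, 0], "fingers": 1}, {"linear": [-0.41, 0.82, 0], "rotation": [0, 0, 0], "fingers": 1}, {"linear": [-0.41, 0.82, 0], "rotation": [0, 0, 0], "fingers": 1}, {"linear": [-0.41, 0.82, 0], "rotation": [0, 0, 0], "fingers": 1}, {"linear": [-0.41, 0.82, 0], "rotation": [0, 0, 0], "fingers": 1}, {"linear": [-0.41, 0.82, 0], "rotation": [0, 0, 0], "fingers": 1}, {"linear": [-0.41, 0.82, 0], "rotation": [0, 0, 0], "fingers": 1}, {"linear": [-0.41, 0.82, 0], "rotation": [0, 0, 0], "fingers": 1}, {"linear": [-0.41, 0.82, 0], "rotation": [0, 0, 0], "fingers": 1}, {"linear": [-0.41, 0.82, 0], "rotation": [0, 0, 0], "fingers": 1}, {"linear": [0, 0, 0], "rotation": [0, 0, 0], "fingers": 1}, {"linear": [0, 0, 0], "rotation": [0, 0, 0], "fingers": 1}]}}

```text
time_s: 11.35
tcp_pos: [0.4977, -0.1812, 0.3193]
tool_rot: [-180.0, -0.0, 22.0]
contact_force: [-0.9, 0.0, -1.1]
opening: 0.0164
```

```bash
python3 - <<'E'
from h import *
s=manip.state(); c=manip.read_camera("wrist");i=c["image"]; cv2.imwrite("pics/w3.png",i[:,:,::-1])
b=manip.read_camera("side")["image"][20:200,180:360]; a=manip.read_camera("scene")["image"][80:260,80:260]
cv2.imwrite("pics/s3.png",cv2.resize(np.hstack([a,b]),(800,400),interpolation=2)[:,:,::-1]); print(s["tcp_pos"],s["tool_rot"],s["time_s"])
E
```

```text
[ 0.49774731 -0.18115904  0.31926795] [-1.79971835e+02 -1.13704497e-02  2.19932960e+01] 11.35
```

View pics/w3.png

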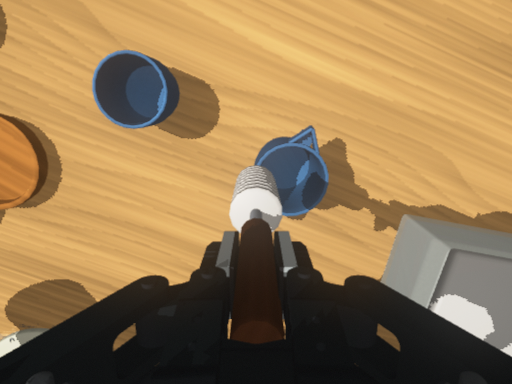

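View pics/s3.png

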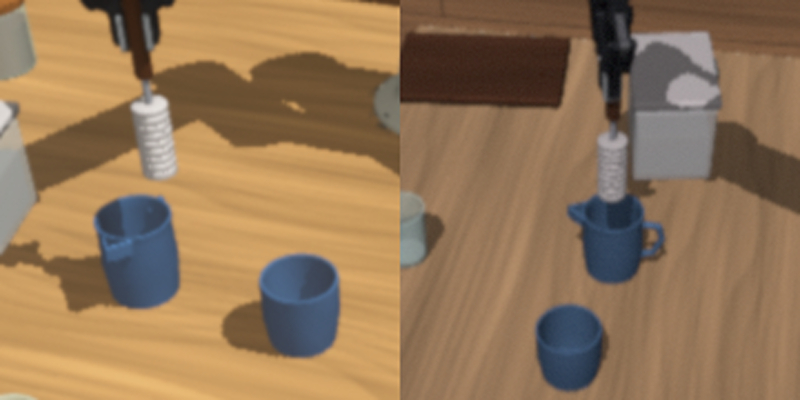

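The wrist view shows the creamer rim centred near (291,178), with its lip at (308,135). The brush is held and hangs vertical. Its foot is at (152,158) in full scene pixels and (275.5,108) in full side pixels.

```bash
python3 - <<'E'
from h import *
np.set_printoptions(precision=4,suppress=True)
s=manip.state(); w=wrist(s,manip.read_camera("wrist"));a=manip.read_camera("scene");b=manip.read_camera("side")
print("creamer",plane(w,(291,178),.1)); print("rim pts",[plane(w,p,.1)[:2] for p in((328,180),(295,216),(256,163))])
print("foot",tri(a,(152,158),b,(275.5,108)))
h=cv2.cvtColor(w["image"],cv2.COLOR_RGB2HSV)
for C in([.4945,-.2195,.1],):
  print("pred",[proj(w,np.array(C)+[.042*np.cos(t),.042*np.sin(t),0]) for t in np.radians([22,112,202,292])])
# scene/side predicted foot for vertical brush
f=s["tcp_pos"]-[0,0,.1556]; print(f,proj(a,f),proj(b,f))
E
```

```text
creamer [ 0.5001 -0.2217  0.1   ]
rim pts [array([ 0.5133, -0.2605]), array([ 0.461 , -0.2438]), array([ 0.5012, -0.1796])]
foot [ 0.4931 -0.1812  0.1584]
pred [array([288.1683, 143.758 ]), array([249.1888, 181.8462]), array([286.2126, 217.5509]), array([325.1267, 181.8112])]
[ 0.4978 -0.1808  0.1637] [151.0446 157.378 ] [273.8928 106.1289]
```

Request:
{"name": "carry_out", "arguments": {"motion": [{"linear": [-0.37, 0.93, 0], "rotation": [0, 0, 0], "fingers": 1}, {"linear": [-0.37, 0.93, 0], "rotation": [0, 0, 0], "fingers": 1}, {"linear": [0, 0, 0], "rotation": [0, 0, 0], "fingers": 1}, {"linear": [0, 0, 0], "rotation": [0, 0, 0], "fingers": 1}, {"linear": [0, 0, 0.8], "rotation": [0, 0, 0], "fingers": 1}, {"linear": [0, 0, 0.8], "rotation": [0, 0, 0], "fingers": 1}, {"linear": [0, 0, 0.8], "rotation": [0, 0, 0], "fingers": 1}, {"linear": [0, 0, 0.8], "rotation": [0, 0, 0], "fingers": 1}, {"linear": [0, 0, 0], "rotation": [0, 0, 0], "fingers": 1}]}}

```text
time_s: 12.78
tcp_pos: [0.4971, -0.2208, 0.2531]
tool_rot: [-179.8, 0.1, 22.0]
contact_force: [-0.3, -0.0, -1.3]
opening: 0.0165
```

```bash
python3 - <<'E'
from h import *
s=manip.state(); c=manip.read_camera("wrist")["image"][60:300,130:400]
b=manip.read_camera("side")["image"][20:200,180:360]; a=manip.read_camera("scene")["image"][80:260,80:260]
cv2.imwrite("pics/s4.png",np.hstack([cv2.resize(x,(266,266)) for x in(a,b,c)])[:,:,::-1]); print(s["tcp_pos"],s["contact_force"])
E
```

```text
[ 0.49706307 -0.22075343  0.25312413] [-0.29821725 -0.03113028 -1.33822443]
```

View pics/s4.png

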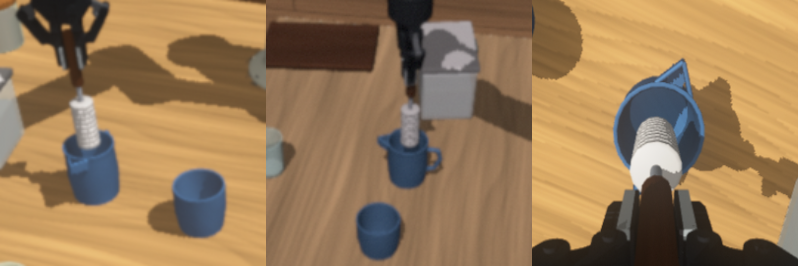

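The bristle head is centred in the creamer's mouth in all three views, so I'll push it down.

Request:
{"name": "carry_out", "arguments": {"motion": [{"linear": [0, 0, 0.8], "rotation": [0, 0, 0], "fingers": 1}, {"linear": [0, 0, 0.8], "rotation": [0, 0, 0], "fingers": 1}, {"linear": [0, 0, 0.8], "rotation": [0, 0, 0], "fingers": 1}, {"linear": [0, 0, 0.8], "rotation": [0, 0, 0], "fingers": 1}, {"linear": [0, 0, 0.8], "rotation": [0, 0, 0], "fingers": 1}, {"linear": [0, 0, 0.4], "rotation": [0, 0, 0], "fingers": 1}, {"linear": [0, 0, 0], "rotation": [0, 0, 0], "fingers": 1}, {"linear": [0, 0, 0], "rotation": [0, 0, 0], "fingers": 1}]}}

```text
time_s: 13.92
tcp_pos: [0.4983, -0.2218, 0.168]
tool_rot: [179.9, -0.0, 22.0]
contact_force: [-0.0, 0.1, -1.1]
opening: 0.0167
```

Request:
{"name": "carry_out", "arguments": {"motion": [{"linear": [0, 0, 0.1], "rotation": [0, 0, 0], "fingers": 1}, {"linear": [0, 0, 0.1], "rotation": [0, 0, 0], "fingers": 1}, {"linear": [0, 0, 0], "rotation": [0, 0, 0], "fingers": 1}, {"linear": [0, 0, 0], "rotation": [0, 0, 0], "fingers": 1}]}}

```text
time_s: 14.42
tcp_pos: [0.4979, -0.2215, 0.1633]
tool_rot: [180.0, -0.0, 22.0]
contact_force: [-0.9, -0.4, -1.4]
opening: 0.0166
```

Request:
{"name": "carry_out", "arguments": {"motion": [{"linear": [0, 0, 0.05], "rotation": [0, 0, 0], "fingers": 1}, {"linear": [0, 0, 0.05], "rotation": [0, 0, 0], "fingers": 1}, {"linear": [0, 0, 0], "rotation": [0, 0, 0], "fingers": 1}, {"linear": [0, 0, 0], "rotation": [0, 0, 0], "fingers": 1}]}}

```text
time_s: 14.92
tcp_pos: [0.4981, -0.2215, 0.1616]
tool_rot: [180.0, -0.0, 22.0]
contact_force: [-0.1, 0.4, 3.1]
opening: 0.0167
```

Contact with the floor registers at exactly the predicted height. Next I'll press slightly, draw up about 52 mm, and push down again.

Request:
{"name": "carry_out", "arguments": {"motion": [{"linear": [0, 0, 0.05], "rotation": [0, 0, 0], "fingers": 1}, {"linear": [0, 0, 0], "rotation": [0, 0, 0], "fingers": 1}, {"linear": [0, 0, 0], "rotation": [0, 0, 0], "fingers": 1}]}}

```text
time_s: 15.3
tcp_pos: [0.4984, -0.2217, 0.1616]
tool_rot: [179.9, -0.0, 22.0]
contact_force: [-1.0, 1.6, 6.9]
opening: 0.0163
```

Request:
{"name": "carry_out", "arguments": {"motion": [{"linear": [0, 0, -0.4], "rotation": [0, 0, 0], "fingers": 1}, {"linear": [0, 0, -0.75], "rotation": [0, 0, 0], "fingers": 1}, {"linear": [0, 0, -0.75], "rotation": [0, 0, 0], "fingers": 1}, {"linear": [0, 0, -0.75], "rotation": [0, 0, 0], "fingers": 1}, {"linear": [0, 0, 0], "rotation": [0, 0, 0], "fingers": 1}, {"linear": [0, 0, 0], "rotation": [0, 0, 0], "fingers": 1}]}}

```text
time_s: 16.05
tcp_pos: [0.4977, -0.2213, 0.213]
tool_rot: [-180.0, 0.0, 22.0]
contact_force: [0.2, 0.7, -1.1]
opening: 0.0161
```

Request:
{"name": "carry_out", "arguments": {"motion": [{"linear": [0, 0, 0.8], "rotation": [0, 0, 0], "fingers": 1}, {"linear": [0, 0, 0.8], "rotation": [0, 0, 0], "fingers": 1}, {"linear": [0, 0, 0.7], "rotation": [0, 0, 0], "fingers": 1}, {"linear": [0, 0, 0.2], "rotation": [0, 0, 0], "fingers": 1}, {"linear": [0, 0, 0.1], "rotation": [0, 0, 0], "fingers": 1}, {"linear": [0, 0, 0.05], "rotation": [0, 0, 0], "fingers": 1}, {"linear": [0, 0, 0], "rotation": [0, 0, 0], "fingers": 1}, {"linear": [0, 0, 0], "rotation": [0, 0, 0], "fingers": 1}]}}

```text
time_s: 17.05
tcp_pos: [0.4983, -0.2214, 0.1616]
tool_rot: [180.0, -0.0, 22.0]
contact_force: [-1.8, 2.1, 5.3]
opening: 0.0164
```

Request:
{"name": "carry_out", "arguments": {"motion": [{"linear": [0, 0, -0.5], "rotation": [0, 0, 0], "fingers": 1}, {"linear": [0, 0, -0.9], "rotation": [0, 0, 0], "fingers": 1}, {"linear": [0, 0, -0.9], "rotation": [0, 0, 0], "fingers": 1}, {"linear": [0, 0, -0.9], "rotation": [0, 0, 0], "fingers": 1}, {"linear": [0, 0, -0.9], "rotation": [0, 0, 0], "fingers": 1}, {"linear": [0, 0, -0.9], "rotation": [0, 0, 0], "fingers": 1}, {"linear": [0, 0, -0.9], "rotation": [0, 0, 0], "fingers": 1}, {"linear": [0, 0, -0.9], "rotation": [0, 0, 0], "fingers": 1}, {"linear": [0, 0, -0.9], "rotation": [0, 0, 0], "fingers": 1}, {"linear": [0, 0, -0.2], "rotation": [0, 0, 0], "fingers": 1}, {"linear": [0, 0, 0], "rotation": [0, 0, 0], "fingers": 1}]}}

```text
time_s: 18.42
tcp_pos: [0.4979, -0.2214, 0.3182]
tool_rot: [-180.0, 0.0, 22.0]
contact_force: [0.1, -0.2, -1.3]
opening: 0.0167
```

Request:
{"name": "carry_out", "arguments": {"motion": [{"linear": [0.39, -0.84, 0], "rotation": [0, 0, 0], "fingers": 1}, {"linear": [0.39, -0.84, 0], "rotation": [0, 0, 0], "fingers": 1}, {"linear": [0.39, -0.84, 0], "rotation": [0, 0, 0], "fingers": 1}, {"linear": [0.39, -0.84, 0], "rotation": [0, 0, 0], "fingers": 1}, {"linear": [0.39, -0.84, 0], "rotation": [0, 0, 0], "fingers": 1}, {"linear": [0.39, -0.84, 0], "rotation": [0, 0, 0], "fingers": 1}, {"linear": [0.39, -0.84, 0], "rotation": [0, 0, 0], "fingers": 1}, {"linear": [0.39, -0.84, 0], "rotation": [0, 0, 0], "fingers": 1}, {"linear": [0.39, -0.84, 0], "rotation": [0, 0, 0], "fingers": 1}, {"linear": [0.39, -0.84, 0], "rotation": [0, 0, 0], "fingers": 1}, {"linear": [0.39, -0.84, 0], "rotation": [0, 0, 0], "fingers": 1}, {"linear": [0.39, -0.84, 0], "rotation": [0, 0, 0], "fingers": 1}]}}

```text
time_s: 19.92
tcp_pos: [0.5093, 0.0018, 0.3183]
tool_rot: [180.0, -0.0, 22.0]
contact_force: [-0.3, 0.1, -0.5]
opening: 0.017
```

Request:
{"name": "carry_out", "arguments": {"motion": [{"linear": [0.39, -0.84, 0], "rotation": [0, 0, 0], "fingers": 1}, {"linear": [0.39, -0.84, 0], "rotation": [0, 0, 0], "fingers": 1}, {"linear": [0.39, -0.84, 0], "rotation": [0, 0, 0], "fingers": 1}, {"linear": [0.39, -0.84, 0], "rotation": [0, 0, 0], "fingers": 1}, {"linear": [0.39, -0.84, 0], "rotation": [0, 0, 0], "fingers": 1}, {"linear": [0.39, -0.84, 0], "rotation": [0, 0, 0], "fingers": 1}, {"linear": [0.39, -0.84, 0], "rotation": [0, 0, 0], "fingers": 1}, {"linear": [0.39, -0.84, 0], "rotation": [0, 0, 0], "fingers": 1}, {"linear": [0.39, -0.84, 0], "rotation": [0, 0, 0], "fingers": 1}, {"linear": [0.39, -0.84, 0], "rotation": [0, 0, 0], "fingers": 1}, {"linear": [0.39, -0.84, 0], "rotation": [0, 0, 0], "fingers": 1}, {"linear": [0.39, -0.84, 0], "rotation": [0, 0, 0], "fingers": 1}]}}

```text
time_s: 21.42
tcp_pos: [0.5206, 0.2237, 0.3183]
tool_rot: [180.0, -0.0, 22.0]
contact_force: [-0.1, -0.1, -0.8]
opening: 0.0167
```

Request:
{"name": "carry_out", "arguments": {"motion": [{"linear": [0, 0, 0.8], "rotation": [0, 0, 0], "fingers": 1}, {"linear": [0, 0, 0.8], "rotation": [0, 0, 0], "fingers": 1}, {"linear": [0, 0, 0.8], "rotation": [0, 0, 0], "fingers": 1}, {"linear": [0, 0, 0.8], "rotation": [0, 0, 0], "fingers": 1}, {"linear": [0, 0, 0.8], "rotation": [0, 0, 0], "fingers": 1}, {"linear": [0, 0, 0.8], "rotation": [0, 0, 0], "fingers": 1}, {"linear": [0, 0, 0], "rotation": [0, 0, 0], "fingers": 1}, {"linear": [0, 0, 0], "rotation": [0, 0, 0], "fingers": 1}]}}

```text
time_s: 22.42
tcp_pos: [0.5209, 0.2226, 0.2228]
tool_rot: [180.0, -0.1, 22.0]
contact_force: [0.7, 0.1, -0.6]
opening: 0.0164
```

```bash
python3 - <<'E'
from h import *
s=manip.state(); c=manip.read_camera("wrist")["image"][60:330,130:400]
b=manip.read_camera("side")["image"][160:300,160:300]; a=manip.read_camera("scene")["image"][140:280,250:390]
cv2.imwrite("pics/s5.png",np.hstack([cv2.resize(x,(266,266)) for x in(a,b,c)])[:,:,::-1]); print(s["tcp_pos"],s["contact_force"])
E
```

```text
[0.52089579 0.22258853 0.22284612] [ 0.67715284  0.14192363 -0.64867551]
```

View pics/s5.png

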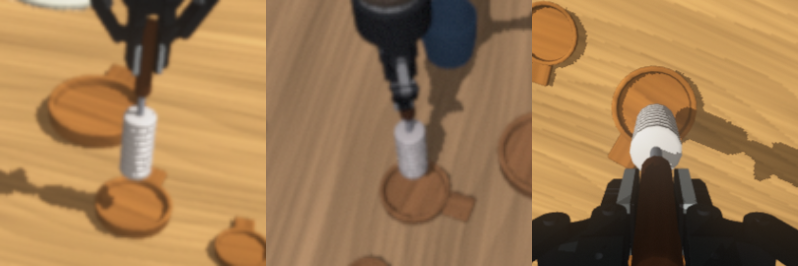

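The brush hangs upright over the middle rest in all three views. Lowering it now.

Request:
{"name": "carry_out", "arguments": {"motion": [{"linear": [0, 0, 0.7], "rotation": [0, 0, 0], "fingers": 1}, {"linear": [0, 0, 0.7], "rotation": [0, 0, 0], "fingers": 1}, {"linear": [0, 0, 0.7], "rotation": [0, 0, 0], "fingers": 1}, {"linear": [0, 0, 0.4], "rotation": [0, 0, 0], "fingers": 1}, {"linear": [0, 0, 0.3], "rotation": [0, 0, 0], "fingers": 1}, {"linear": [0, 0, 0.05], "rotation": [0, 0, 0], "fingers": 1}, {"linear": [0, 0, 0.05], "rotation": [0, 0, 0], "fingers": 1}, {"linear": [0, 0, 0], "rotation": [0, 0, 0], "fingers": 1}, {"linear": [0, 0, 0], "rotation": [0, 0, 0], "fingers": 1}]}}

```text
time_s: 23.7
tcp_pos: [0.5207, 0.2226, 0.1647]
tool_rot: [180.0, -0.0, 22.0]
contact_force: [0.3, 0.2, -1.4]
opening: 0.0166
```

Request:
{"name": "carry_out", "arguments": {"motion": [{"linear": [0, 0, 0.03], "rotation": [0, 0, 0], "fingers": 1}, {"linear": [0, 0, 0], "rotation": [0, 0, 0], "fingers": 1}, {"linear": [0, 0, 0], "rotation": [0, 0, 0], "fingers": 1}]}}

```text
time_s: 24.08
tcp_pos: [0.5205, 0.2225, 0.1637]
tool_rot: [-180.0, 0.0, 22.0]
contact_force: [-0.5, 0.2, -0.3]
opening: 0.0164
```

Request:
{"name": "carry_out", "arguments": {"motion": [{"linear": [0, 0, 0.04], "rotation": [0, 0, 0], "fingers": 1}, {"linear": [0, 0, 0], "rotation": [0, 0, 0], "fingers": 1}, {"linear": [0, 0, 0], "rotation": [0, 0, 0], "fingers": 1}, {"linear": [0, 0, 0], "rotation": [0, 0, 0], "fingers": 1}]}}

```text
time_s: 24.58
tcp_pos: [0.5209, 0.2226, 0.1636]
tool_rot: [180.0, -0.1, 22.0]
contact_force: [-0.9, 1.4, 6.1]
opening: 0.0165
```

Request:
{"name": "carry_out", "arguments": {"motion": [{"linear": [0, 0, 0], "rotation": [0, 0, 0], "fingers": 0.8}, {"linear": [0, 0, 0], "rotation": [0, 0, 0], "fingers": 0.75}, {"linear": [0, 0, 0], "rotation": [0, 0, 0], "fingers": 0.7}, {"linear": [0, 0, 0], "rotation": [0, 0, 0], "fingers": 0.6}, {"linear": [0, 0, 0], "rotation": [0, 0, 0], "fingers": 0.4}, {"linear": [0, 0, 0], "rotation": [0, 0, 0], "fingers": 0.2}, {"linear": [0, 0, 0], "rotation": [0, 0, 0], "fingers": 0}, {"linear": [0, 0, 0], "rotation": [0, 0, 0], "fingers": 0}, {"linear": [0, 0, 0], "rotation": [0, 0, 0], "fingers": 0}, {"linear": [0, 0, 0], "rotation": [0, 0, 0], "fingers": 0}]}}

```text
time_s: 25.82
tcp_pos: [0.5205, 0.2225, 0.1629]
tool_rot: [-180.0, -0.0, 22.0]
contact_force: [0.4, 0.3, -0.8]
opening: 0.0855
```

Request:
{"name": "carry_out", "arguments": {"motion": [{"linear": [0, 0, -0.4], "rotation": [0, 0, 0], "fingers": 0}, {"linear": [0, 0, -0.8], "rotation": [0, 0, 0], "fingers": 0}, {"linear": [0, 0, -0.8], "rotation": [0, 0, 0], "fingers": 0}, {"linear": [0, 0, -0.8], "rotation": [0, 0, 0], "fingers": 0}, {"linear": [0, 0, -0.8], "rotation": [0, 0, 0], "fingers": 0}, {"linear": [0, 0, -0.8], "rotation": [0, 0, 0], "fingers": 0}, {"linear": [0, 0, -0.8], "rotation": [0, 0, 0], "fingers": 0}, {"linear": [0, 0, -0.8], "rotation": [0, 0, 0], "fingers": 0}, {"linear": [0, 0, -0.8], "rotation": [0, 0, 0], "fingers": 0}, {"linear": [0, 0, 0], "rotation": [0, 0, 0], "fingers": 0}, {"linear": [0, 0, 0], "rotation": [0, 0, 0], "fingers": 0}]}}

```text
time_s: 27.2
tcp_pos: [0.5203, 0.2225, 0.2983]
tool_rot: [-180.0, 0.1, 22.0]
contact_force: [-0.3, 0.1, 0.2]
opening: 0.0854
```

```bash
python3 - <<'E'
from h import *
s=manip.state(); c=manip.read_camera("wrist")["image"]
b=manip.read_camera("side")["image"]; a=manip.read_camera("scene")["image"]
cv2.imwrite("pics/s6.png",np.vstack([np.hstack([cv2.resize(x,(400,300)) for x in(a,b)]),np.hstack([cv2.resize(c,(400,300)),cv2.resize(a[150:270,260:420],(400,300))])])[:,:,::-1]); print(s["tcp_pos"],s["opening"])
E
```

```text
[0.52027762 0.22245766 0.29830862] 0.08539760630137605
```

View pics/s6.png

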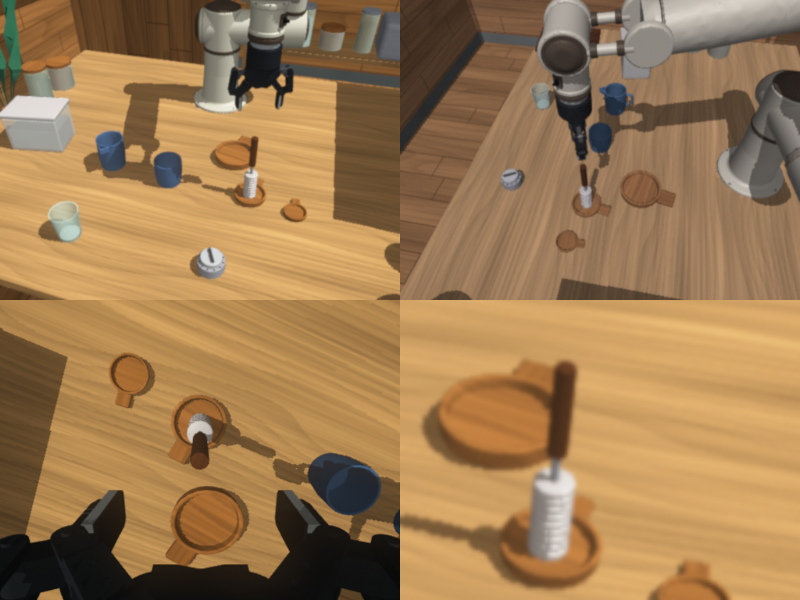

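The brush stands upright in the middle rest's well, the gripper is clear of it, and both pots stand where they were. Handing in.

```bash
python3 -c "
from plant import manip
print(manip.job_done(), manip.state()['time_s'])"
```

```text
the job is handed in; nothing more can be done
the job is handed in; nothing more can be done
```

The brushing is done as asked and the job is handed in; the last clock reading, taken just before, was about 27 s of the 64 s allowed.

- **Brushing:** I gripped the brush by its handle from above and lowered it into the creamer until it touched the floor (up to about 7 N). I drew it up 51 mm inside, then pushed it back down to the floor (5 N at the same height).
- **Placing:** I stood it on the middle-sized spoon rest until it made contact (about 6 N), opened the fingers and lifted the gripper away.
- **Last checks:** The final pictures show the brush upright in the well of the rest and the gripper clear of it. Both pots look to be standing where they were at the start. I judged that by eye and did not re-measure their positions.
- **Disagreements:** The camera views differed by up to about 5 mm on positions, within the clearances. The finger opening on the 18 mm handle read about 16.5 mm, but I saw no sign of the brush slipping.

I viewed 8 pictures of the 10 allowed, several of them composites of two or more camera views.

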